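Press a shoe heel and lift out the sole

ROBOT

A 6-joint arm with a two-finger parallel gripper is mounted at the origin on the work surface. World frame = base frame: x ahead of the robot, y to its left, z up, the work surface at z = 0. Lengths are in m, angles in rad, forces in N, time in s.
With the tool pointing down it reaches from about 0.375 to 0.975 m from the base axis. Payload 3.8 kg.
Tool frame: the origin (TCP) lies at the very end of the fingers, on their centre line; the grasp point (between the pads) lies 19 mm behind it; z points along the fingers, y is the line along which they close (so a half turn about z gives the same grasp; the last joint's range is limited). The gripper opens to 85 mm and grips with 20 to 120 N. Pads are 22 mm wide; open, the fingers measure 114 mm over their backs; the gripper's body (76 mm by 85 mm) begins 54 mm behind the grasp point. The pads swing forward as they close: fully open they stand 13 mm farther back than shut.
Start: joints at [1.292, 0.264, 1.604, -0, 1.274, -0.037], TCP at [0.162, 0.655, 0.231] pointing down, gripper open.
Joint ranges: [-2.63, 2.63], [-0.94, 2.18], [0.31, 2.57], [-1.31, 4.45], [0, 2.66], [-2.55, 2.55]. Speed limits (rad/s): [2.57, 2.57, 3.14, 3.14, 3.14, 3.14].

INTERFACE

Orientations are given as a rotation vector (axis times angle).
In Python, from workcell import bot gives the robot as it stands.
- The arm moves only by the shell command python3 -m creep 'ROWS' [FORCE]. ROWS is JSON, a list of rows, each a list of 5 numbers: the shift along the tool's x, y, z in units of 0.05 m (1.0 is 0.05 m), then the turn about the tool's z in units of 0.1 rad (1.0 is 0.1 rad), then the opening, from 0 (shut) to 1 (fully open). In form: [[tx, ty, tz, spin, hand], ...]. A call has 1 to 20 rows; each row shifts and turns the commanded pose from where the row before left it, along the tool's axes as they then stand; what a row does not reach is not made up. A row lasts 1/8 s, in which the tool goes at most 62.5 mm and 10.7 degrees, less where a joint would pass 70% of its speed; a pose out of reach is approached as far as the arm can. A call with a number of a shift or a turn outside -1 to 1 is refused whole. A call with a gripper value outside its range is refused whole. The fingers move at their own pace and stop on an object; FORCE is the grip in N (left out, the last holds). Time passes only in rows, so rows that do not move let the fingers close. It gives the time, the measured TCP pose, the force, the opening and the grip force at its end, in the units of the state.
- bot.read_state(): the state, without advancing time (a new reading comes with each control period).
- bot.read_camera(name): name is "scene" or "top" or "wrist"; returns a dict with "pixels" (400x640x3 uint8, red, green, blue), "vfov" (degrees; the focal length in pixels is half the picture's height over the tangent of half this angle, whatever the lens; pixels are square), "cx", "cy" (the principal point, pixels), "world_to_cam" (4x4, takes a point from world to camera coordinates). Camera axes: x right, y down, z forward; pixel columns grow to the right and rows downward; lengths in m; the calibration is good to about 2 mm. The wrist camera is an equidistant fisheye: a pixel r from the principal point sees the ray r / f radians off the axis. A picture is of the moment at which its call begins. There is no depth.
- bot.finish_job(): hands the job in; it is judged then, once.
Trained networks look in a picture, given as the dict that the camera call returned (one of the last four; its "shot" number tells which), for a name from the list of things; names that differ only in an ending like _2 or _b are one class to them, and where a whole thing is asked for, a point or a joint stands for the part that bears it (a point fixed in the world has none). Each returns a list of dicts, best first, with "score" (0 to 1); they miss things now and then, are a little off and sometimes report something else, mostly with a low value. They report only what shows in the picture. A call takes as long as a camera call.
- bot.look_for(target, picture): "bbox" ([left, top, right, bottom] in pixels, round what is visible of it).
- bot.regions_of(target, picture): "mask" (400x640 bool, what is visible of it) and "bbox" ([left, top, right, bottom] in pixels, round what is visible of it).
The state is a dict: "time": time; "q": joint angles; "joint_vel": joint speeds; "joint_torque": joint torques, N m; "tool_pos": TCP position; "tcp_rot": TCP orientation; "wrist_force": force on the tool from outside, world axes, zero at the start; "torque": the same for the moment, N m; "width": opening from 0.0 (shut) to 1.0 (fully open); "grip_force": force on a finger pad.
Only numpy, scipy, OpenCV 4.12 (cv2) and the standard library are available. Lean on these libraries where they do the work, as an engineer would, in place of code of your own. Each camera call takes 0.05 s, during which the arm holds its last target. There are 200 camera calls.

TASK

The shoe sole lies upside down on the hand press with its freshly glued heel under the ram. Pull the press lever down until the ram bears firmly on the heel, keep that pressure on for two seconds, then ease the lever slowly back up to its rest without letting it fly. Then draw the sole out from under the ram and lift it clear of the press, keeping it level all the way and leaving the other things on the bench alone; finish while still holding it in the gripper, steady and level, a good 10 cm above the bench and touching nothing else.

Things in the scene. Friction and masses are not known exactly. Their poses are not given: they have to be found in the camera images.
- press: Hand lever press bolted to the bench, throat towards the robot. Origin on the bench below the ram's axis; x runs back from throat to column, y to the left, z up. Steel plate x -85 to 65, y -90 to 90, top at z 44; base under it x -105 to 170, y ±63. Column x 75 to 135, y ±22. Head x -28 to 135, y ±24, z 145 to 245, with a round spring housing on its left out to y 40. Ram's top at z 324 (mm).
- ram_foot (a point): Centre of the flat underside of the ram's round pressing foot (48 mm across, 10 mm thick) at the end of the 24 mm square ram. It hangs 109 mm above the bench at rest, 25 mm over the heel, and moves straight down 22 mm for each radian of the lever.
- lever (a joint): Press lever angle, rad: 0 at rest against its upper stop (pointing to the robot, 0.70 above level), growing as the knob is pulled down. The foot meets the heel at about 1.14, and the lever goes hardly further (0.02). A return spring: roughly 3 N at the knob near rest, 6 N at 1.1; let go, it flies up. Each newton more presses about 9 N on the heel; 10 to 15 N over the spring is a firm pull.
- lever_knob (a point): Centre of the black ball knob, 36 mm across, on the end of the 14 mm lever rod, 200 mm from the pivot. At rest about 324 mm above the bench; it swings in the press's x-z plane, 54 mm to the right of the ram's axis. Free all round except for the rod, which runs on from it down and back to the pivot.
- lever_pivot (a point): Point on the lever's axis (the axis runs along the press's y), in the plane in which the knob swings: 22 mm behind the ram's axis, 195 mm above the bench. Fixed to the press.
- sole: Leather shoe sole with stacked heel, one rigid piece of about 280 g, upside down (heel on top) on the press plate, toe jutting to the press's left. Origin on its underside below the heel's centre; x to the toe, z up. Sole x -33 to 262, 9 mm thick; heel x -33 to 33, top at z 40. Widths: heel 64, waist 56 with parallel edges from x 67 to 125, forepart up to 91 mm. Balance point about x 65.
- sole_waist (a point): Good point to grip the sole: middle of the waist, x 110, halfway up its 9 mm thickness. Here the sole is 56 mm wide (along its y), just beyond the plate's edge, with 44 mm of free air beneath it.
- dye_bottle: Bystander: dark dye bottle with a white cap, 60 mm across, 190 mm tall, standing to the right of the press. Origin at its underside.
- brush_jar: Bystander: glass jar of paint brushes, 72 mm across, about 220 mm tall with the brushes, standing at the right of the press's column. Origin at its underside.
- polish_tin: Bystander: flat round metal polish tin, 78 mm across, 25 mm high, on the bench beyond the sole. Origin at its underside.
- hammer: Bystander: cobbler's hammer, 240 mm long, 34 mm high, wooden handle, lying on the bench on the robot's side of the sole. Origin under the handle's middle, x to the head.

How it is judged:
By the outcome, as a careful person would: the job done as asked, in the order asked, and still so for the second after the job is handed in, while the arm keeps its last pose, push and grip.
It also fails if it takes over 72 s, if anything falls off the work surface, if the arm or the gripper's body presses on something with over 40 N, if the wrist force passes 120 N, or if a joint passes its speed limit or range.

## Working session

There is one attempt and no reset: what is moved stays moved. The work goes in short steps, Python scripts to look and compute and a shell command to move; the robot and the scene stay as the last step left them, time stands still between calls to the robot, and variables do not carry over. Pictures are saved under pics/ and viewed, at most 10 in all, crops included, and the job is handed in when it is done.

```bash
mkdir -p pics
cat > h.py <<'E'
import numpy as np, cv2
from workcell import bot
from scipy.spatial.transform import Rotation as R
def f(p): return 200/np.tan(np.radians(p["vfov"])/2)
def proj(p,X):
    X=np.atleast_2d(X); M=np.array(p["world_to_cam"]); c=X@M[:3,:3].T+M[:3,3]
    return c[:,:2]/c[:,2:]*f(p)+[p["cx"],p["cy"]]
def ray(p,uv):
    M=np.array(p["world_to_cam"]); d=np.array([(uv[0]-p["cx"])/f(p),(uv[1]-p["cy"])/f(p),1]); r=M[:3,:3].T
    return -r@M[:3,3], r@d/np.linalg.norm(d)
def atz(p,uv,z):
    o,d=ray(p,uv); return o+d*(z-o[2])/d[2]
def save(p,n): cv2.imwrite("pics/"+n,cv2.cvtColor(p["pixels"],cv2.COLOR_RGB2BGR))
E
python3 - <<'E'
from h import *
s=bot.read_state(); print(s)
for c in ["scene","top"]:
    p=bot.read_camera(c); save(p,c+".png")
    print(c,p["vfov"],p["cx"],p["cy"],ray(p,(320,200)))
    for t in ["press","lever","lever_knob","sole","ram_foot","dye_bottle","brush_jar","polish_tin","hammer"]:
        print(t,[(round(r["score"],2),np.round(r["bbox"]).tolist()) for r in bot.look_for(t,p)[:2]])
E
```

```text
{'time': 0.0, 'q': array([ 1.29211511e+00,  2.64735746e-01,  1.60536725e+00, -9.38504445e-06,
        1.27372699e+00, -3.68850805e-02]), 'joint_vel': array([-0.00089216,  0.00019022,  0.00045592, -0.00199434,  0.00041567,
       -0.00018294]), 'joint_torque': array([-6.22016560e-04, -5.15111804e+01, -3.67319584e+01, -1.05960100e-04,
        1.28351228e-02, -9.16324616e-08]), 'tool_pos': array([0.16141895, 0.6546565 , 0.22997742]), 'tcp_rot': array([-0.37884205, -3.11831974,  0.00347257]), 'wrist_force': array([-0.52707496, -0.43665786, -0.92543022]), 'torque': array([ 0.02114029, -0.01756784,  0.04590319]), 'grip_force': 0.0, 'width': 1.0037662905996905}
scene 56.590372094905426 321.94121047788605 198.02147563200026 (array([ 1.16917611, -0.3639123 ,  0.97439632]), array([-0.57541432,  0.26056211, -0.77524561]))
press [(0.56, [255.0, 158.0, 368.0, 308.0]), (0.28, [301.0, 204.0, 384.0, 260.0])]
lever [(0.75, [256.0, 155.0, 309.0, 253.0])]
lever_knob []
sole [(0.7, [303.0, 208.0, 382.0, 262.0]), (0.46, [254.0, 154.0, 311.0, 250.0])]
ram_foot [(0.66, [305.0, 177.0, 320.0, 244.0])]
dye_bo
[... 224 characters left out ...]
 [(0.84, [287.0, 178.0, 351.0, 205.0]), (0.5, [204.0, 253.0, 235.0, 300.0])]
top 52.887051048440675 317.72580813697465 197.7025533592558 (array([ 0.40760156, -0.09015797,  1.07501649]), array([ 0.2013262 , -0.01821977, -0.97935479]))
press [(0.91, [291.0, 114.0, 392.0, 240.0]), (0.64, [343.0, 149.0, 392.0, 225.0])]
lever []
lever_knob [(0.83, [345.0, 152.0, 394.0, 223.0])]
sole [(0.78, [232.0, 183.0, 342.0, 231.0])]
ram_foot [(0.85, [327.0, 153.0, 344.0, 180.0])]
dye_bottle [(0.69, [423.0, 163.0, 456.0, 193.0])]
brush_jar [(0.67, [373.0, 116.0, 417.0, 169.0]), (0.59, [422.0, 163.0, 454.0, 198.0])]
polish_tin [(0.98, [267.0, 148.0, 292.0, 177.0])]
hammer [(0.98, [265.0, 254.0, 347.0, 293.0])]
```

Run:
```python
import cv2
a=cv2.imread("pics/top.png")[90:310,210:480]; cv2.imwrite("pics/topc.png",cv2.resize(a,None,fx=2.7,fy=2.7,interpolation=cv2.INTER_CUBIC))
a=cv2.imread("pics/scene.png")[140:325,190:400]; cv2.imwrite("pics/scenec.png",cv2.resize(a,None,fx=3,fy=3,interpolation=cv2.INTER_CUBIC))
```

```text
(no output)
```

View pics/topc.png

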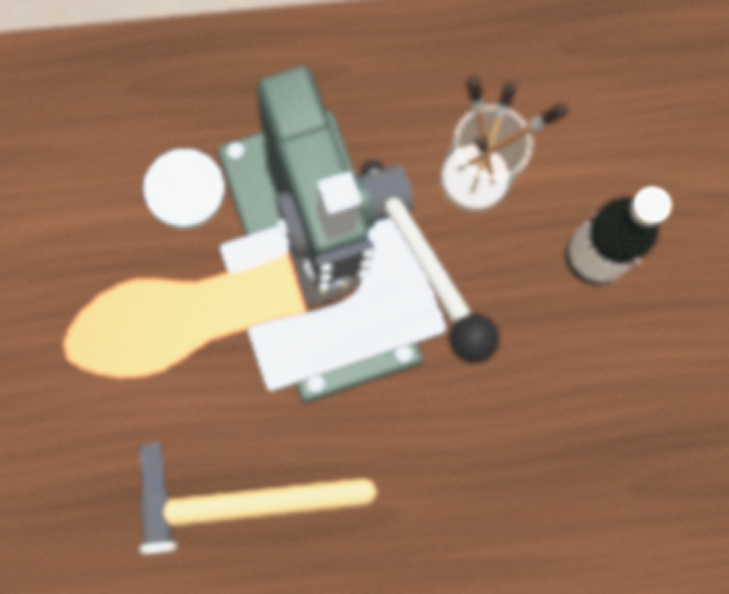

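View pics/scenec.png

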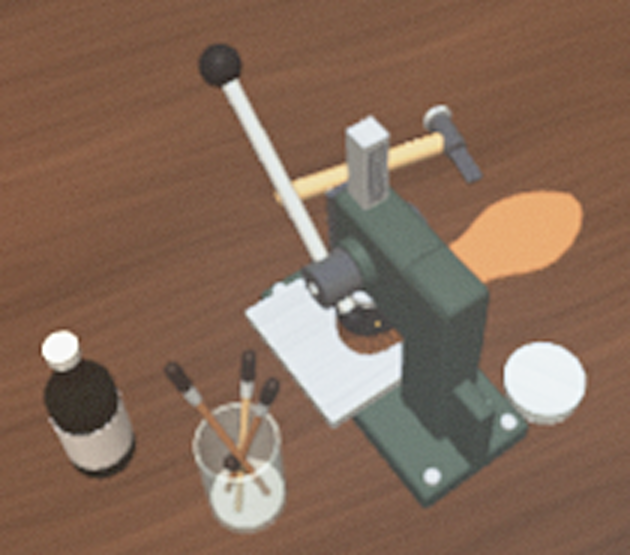

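The top crop shows the knob at (473,338), the ram top at (340,192), plate corners at (270,390), (445,328) and (222,245), and the sole pointing left. The scene crop shows the knob at (220,65), the ram top at (368,132), and plate corners at (247,313) and (335,422). Next I'll fit the press pose and the sole pose from these.

```bash
cat > fit.py <<'E'
from h import *
from scipy.optimize import least_squares
pt=bot.read_camera("top"); ps=bot.read_camera("scene")
T=lambda u,v:(210+u/2.7,90+v/2.7); S=lambda u,v:(190+u/3,140+v/3)
k=(.022-.2*np.cos(.7),-.054,.195+.2*np.sin(.7))
obs=[(pt,T(473,338),k),(pt,T(340,192),(0,0,.324)),(pt,T(270,390),(-.085,.09,.044)),(pt,T(445,328),(-.085,-.09,.044)),(pt,T(222,245),(.065,.09,.044)),
(ps,S(220,65),k),(ps,S(368,132),(0,0,.324)),(ps,S(247,313),(-.085,-.09,.044)),(ps,S(335,422),(.065,-.09,.044))]
def W(a,X): c,s=np.cos(a[2]),np.sin(a[2]); return np.array([a[0]+c*X[0]-s*X[1],a[1]+s*X[0]+c*X[1],X[2]])
res=lambda a:np.concatenate([proj(p,W(a,X))[0]-uv for p,uv,X in obs])
r=least_squares(res,[.55,-.1,0.2],loss="soft_l1"); a=r.x
print("press",a,np.round(res(a).reshape(-1,2),1).tolist())
print("knob",W(a,k),"pivot",W(a,(.022,-.054,.195)))
# sole: outline points from mask, at z=.053, visible part
m=bot.regions_of("sole",pt)[0]; mk=m["mask"].astype(np.uint8); print(m["score"],m["bbox"])
c=max(cv2.findContours(mk,0,1)[0],key=len)[:,0]+0.0
P=np.array([atz(pt,q,.053)[:2] for q in c]); 
from numpy import cos,sin
L=np.array([[W((0,0,-a[2]),(x-a[0],y-a[1],0))[:2]] for x,y in P])[:,0]
# press frame: y to left; width per y-bin
for y in np.arange(.02,.28,.015):
    b=L[abs(L[:,1]-y)<.005]
    if len(b): print(round(y,3),np.round([b[:,0].min(),b[:,0].max()],4))
print("toe",L[:,1].max(), L[L[:,1].argmax()])
np.save("L.npy",L);np.save("a.npy",a)
for t,z in[("polish_tin",.025),("dye_bottle",.19),("brush_jar",.1)]:
    b=bot.look_for(t,pt)[0]["bbox"]; print(t,atz(pt,((b[0]+b[2])/2,(b[1]+b[3])/2),z))
b=bot.look_for("hammer",pt)[0]["bbox"]; print("hammer",atz(pt,b[:2],.02),atz(pt,b[2:],.02))
E
python3 fit.py
```

```text
press [ 0.63596458 -0.14158287  0.2345919 ] [[0.3, -0.2], [-0.5, -0.0], [-0.4, -0.1], [0.3, 0.4], [-0.9, 0.2], [0.1, 0.4], [0.1, 0.2], [-0.8, -0.5], [-0.6, 0.4]]
knob [ 0.52113555 -0.22454687  0.32384354] pivot [ 0.66991407 -0.18898996  0.195     ]
0.87 [234.4, 186.0, 344.5, 231.1]
0.02 [-0.0262  0.0251]
0.035 [-0.0261  0.0345]
0.05 [-0.026   0.0336]
0.065 [-0.0226  0.0328]
0.08 [-0.0217  0.0329]
0.095 [-0.0208  0.0338]
0.11 [-0.0207  0.0346]
0.125 [-0.0198  0.0364]
0.14 [-0.0213  0.044 ]
0.155 [-0.0262  0.0491]
0.17 [-0.0302  0.0568]
0.185 [-0.0318  0.0585]
0.2 [-0.0309  0.0568]
0.215 [-0.0292  0.0543]
0.23 [-0.0217  0.0501]
0.245 [-0.0142  0.0408]
0.26 [-0.0009  0.0266]
toe 0.2604717142732628 [0.0174115  0.26047171]
polish_tin [ 0.74337382 -0.00924228  0.025     ]
dye_bottle [ 0.61618101 -0.38054182  0.19      ]
brush_jar [ 0.74038429 -0.31996198  0.1       ]
hammer [0.49188757 0.04985312 0.02      ] [ 0.36754013 -0.15208512  0.02      ]
```

```bash
python3 -m creep '[[-0.56,-0.77,-0.38,0,1],[-0.56,-0.77,-0.38,0,1],[-0.56,-0.77,-0.38,0,1],[-0.56,-0.77,-0.38,0,1],[-0.56,-0.77,-0.38,0,1],[-0.56,-0.77,-0.38,0,1],[-0.56,-0.77,-0.38,0,1],[-0.56,-0.77,-0.38,0,1],[-0.56,-0.77,-0.38,0,1],[-0.56,-0.77,-0.38,0,1],[-0.56,-0.77,0,0,1],[-0.56,-0.77,0,0,1],[-0.56,-0.77,0,0,1],[-0.56,-0.77,0,0,1],[-0.56,-0.77,0,0,1],[-0.56,-0.77,0,0,1],[-0.56,-0.77,0,0,1],[-0.56,-0.77,0,0,1],[-0.56,-0.77,0,0,1],[-0.56,-0.77,0,0,1]]' && python3 -m creep '[[0,0,0,1,1],[0,0,0,1,1],[0,0,0,1,1],[0,0,0,1,1],[0,0,0,1,1],[0,0,0,1,1],[0,0,0,1,1],[0,0,0,1,1],[0,0,0,1,1],[0,0,0,1,1],[0,0,0,1,1],[0,0,0,1,1],[0,0,0,1,1],[0,0,0,1,1],[0,0,0,1,1],[0,0,0,1,1],[0,0,0,1,1],[0,0,0,1,1],[0,0,0,1,1],[0,0,0,1,1]]' && python3 -m creep '[[0,0,0,1,1],[0,0,0,1,1],[0,0,0,1,1],[0,0,0,1,1],[0,0,0,1,1],[0,0,0,1,1],[0,0,0,0.67,1],[0,0,0,0,1],[0,0,0,0,1]]'
cat > go.py <<'E'
from h import *; import sys
# print tool-frame units needed to reach world TCP target and tool-y angle
x,y,z,ty=map(float,sys.argv[1:5]); s=bot.read_state(); r=R.from_rotvec(s["tcp_rot"]).as_matrix()
print("t",s["time"],"pos",s["tool_pos"].round(4),"F",s["wrist_force"].round(1),"q",s["q"].round(2),"w",round(s["width"],2),"zax",r[:,2].round(3))
d=r.T@(np.array([x,y,z])-s["tool_pos"])/.05
cur=np.arctan2(r[1,1],r[0,1]); print("units",d.round(2),"spin",round(-((ty-cur+np.pi)%(2*np.pi)-np.pi)/.1,2))
E
python3 go.py .5211 -.2245 .301 -1.336
```

```text
time: 3.85
tool_pos: [0.5214, -0.2279, 0.4214]
tcp_rot: [0.379, 3.118, 0.0]
wrist_force: [-0.2, 0.5, 0.1]
width: 1.001
grip_force: 0.0
time: 6.35
tool_pos: [0.5209, -0.2263, 0.4214]
tcp_rot: [2.831, 1.361, 0.0]
wrist_force: [-0.6, 0.6, -0.4]
width: 1.003
grip_force: 0.0
time: 7.48
tool_pos: [0.5209, -0.2263, 0.4213]
tcp_rot: [3.12, 0.367, 0.0]
wrist_force: [0.7, 0.2, 0.4]
width: 1.001
grip_force: 0.0
t 7.475 pos [ 0.5209 -0.2263  0.4213] F [0.7 0.2 0.4] q [-0.45  0.    1.56  0.    1.58  0.88] w 1.0 zax [ 0.  0. -1.]
units [ 0.01 -0.03  2.41] spin -0.01
```

```bash
python3 -m creep '[[0.01,-0.03,0.5,0,1],[0,0,0.5,0,1],[0,0,0.5,0,1],[0,0,0.5,0,1],[0,0,0.41,0,1],[0,0,0,0,1],[0,0,0,0,0],[0,0,0,0,0],[0,0,0,0,0],[0,0,0,0,0],[0,0,0,0,0],[0,0,0,0,0]]' 80
python3 - <<'E'
from h import *
s=bot.read_state(); print(s["joint_vel"].round(3)); p=bot.read_camera("scene")
a=p["pixels"][120:270,220:380]; cv2.imwrite("pics/k1.png",cv2.resize(a[:,:,::-1],None,fx=4,fy=4))
E
```

```text
time: 8.98
tool_pos: [0.5209, -0.2236, 0.3023]
tcp_rot: [-3.119, -0.365, -0.001]
wrist_force: [-2.7, 4.4, 5.0]
width: 0.385
grip_force: 78.8
[ 0.001  0.001 -0.     0.001  0.    -0.001]
```

View pics/k1.png

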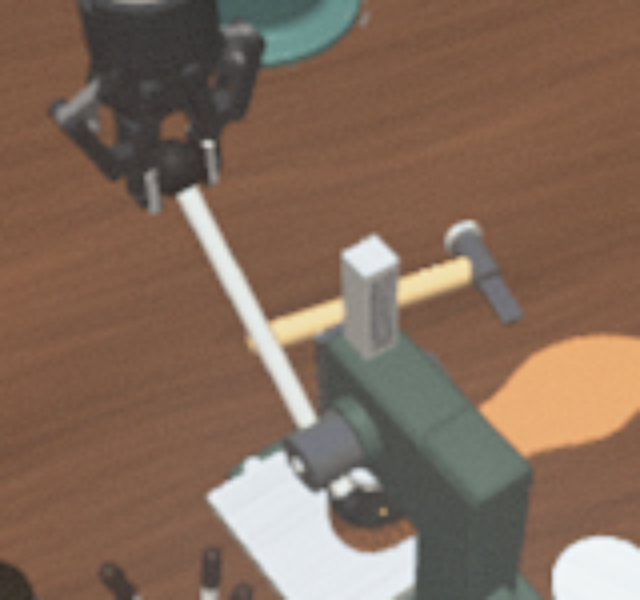

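```bash
python3 -c "
import numpy as np
t=np.linspace(0,1.12,21);p=.7-t
print(np.c_[t[1:],-4*np.diff(np.cos(p)),-4*np.diff(np.sin(p))].round(3).tolist())"
```

```text
[[0.056, -0.139, 0.175], [0.112, -0.129, 0.183], [0.168, -0.119, 0.19], [0.224, -0.108, 0.196], [0.28, -0.097, 0.202], [0.336, -0.086, 0.207], [0.392, -0.074, 0.211], [0.448, -0.062, 0.215], [0.504, -0.05, 0.218], [0.56, -0.037, 0.221], [0.616, -0.025, 0.223], [0.672, -0.013, 0.224], [0.728, -0.0, 0.224], [0.784, 0.013, 0.224], [0.84, 0.025, 0.223], [0.896, 0.037, 0.221], [0.952, 0.05, 0.218], [1.008, 0.062, 0.215], [1.064, 0.074, 0.211], [1.12, 0.086, 0.207]]
```

```bash
python3 -m creep '[[-0.139,0,0.175,0,0],[-0.129,0,0.183,0,0],[-0.119,0,0.19,0,0],[-0.108,0,0.196,0,0],[0,0,0,0,0]]'; python3 -m creep '[[-0.097,0,0.202,0,0],[-0.086,0,0.207,0,0],[-0.074,0,0.211,0,0],[-0.062,0,0.215,0,0],[-0.05,0,0.218,0,0],[-0.037,0,0.221,0,0],[0,0,0,0,0]]'; python3 go.py .5 -.22 .2 -1.336
```

```text
time: 9.65
tool_pos: [0.4967, -0.2293, 0.2646]
tcp_rot: [-3.119, -0.366, -0.001]
wrist_force: [-3.1, 6.9, 5.6]
width: 0.388
grip_force: 80.1
time: 10.52
tool_pos: [0.4783, -0.2336, 0.2006]
tcp_rot: [-3.118, -0.363, -0.005]
wrist_force: [0.4, 7.3, 5.9]
width: 0.384
grip_force: 83.6
t 10.525 pos [ 0.4783 -0.2336  0.2006] F [0.4 7.3 5.9] q [-0.5   0.02  1.94  0.    1.18  0.83] w 0.38 zax [ 0.003  0.003 -1.   ]
units [ 0.48 -0.16  0.01] spin -0.03
```

```bash
python3 -m creep '[[-0.025,0,0.223,0,0],[-0.013,0,0.224,0,0],[0,0,0.224,0,0],[0.013,0,0.224,0,0],[0.025,0,0.223,0,0],[0.037,0,0.221,0,0],[0.05,0,0.218,0,0],[0.062,0,0.215,0,0],[0.074,0,0.211,0,0],[0,0,0,0,0]]'; python3 -m creep '[[0.042,0,0.105,0,0],[0,0,0,0,0]]';python3 -m creep '[[0.016,0,0.04,0,0],[0,0,0,0,0]]'
```

```text
time: 11.78
tool_pos: [0.488, -0.2313, 0.1008]
tcp_rot: [-3.118, -0.37, 0.002]
wrist_force: [-2.3, 6.3, 5.9]
width: 0.385
grip_force: 84.7
time: 12.02
tool_pos: [0.4899, -0.2308, 0.0959]
tcp_rot: [-3.118, -0.37, 0.002]
wrist_force: [-3.1, 4.7, 5.2]
width: 0.388
grip_force: 84.6
time: 12.28
tool_pos: [0.4906, -0.2307, 0.0941]
tcp_rot: [-3.118, -0.37, 0.002]
wrist_force: [-3.5, 5.8, 6.3]
width: 0.388
grip_force: 84.6
```

```bash
for i in 1 2; do :; done; python3 -m creep '[[0.025,0,0.06,0,0],[0,0,0,0,0]]' | grep -E "pos|force"; python3 -m creep '[[0.017,0,0.04,0,0],[0,0,0,0,0]]'| grep -E "pos|force"; python3 -m creep '[[0.017,0,0.04,0,0],[0,0,0,0,0]]'| grep -E "pos|force"
```

```text
tool_pos: [0.4918, -0.2304, 0.0912]
wrist_force: [-3.1, 5.6, 5.9]
grip_force: 84.6
tool_pos: [0.4927, -0.2302, 0.0893]
wrist_force: [-3.9, 5.7, 5.8]
grip_force: 84.5
tool_pos: [0.4954, -0.2296, 0.0882]
wrist_force: [1.1, 9.7, 7.8]
grip_force: 85.0
```

```bash
python3 -m creep '[[0,0,0.04,0,0],[0,0,0,0,0]]' | grep -E "pos|force"; python3 -m creep '[[0,0,0.04,0,0],[0,0,0,0,0]]'| grep -E "pos|force"
```

```text
tool_pos: [0.4962, -0.2294, 0.0866]
wrist_force: [1.6, 10.6, 8.1]
grip_force: 85.1
tool_pos: [0.4966, -0.2294, 0.0857]
wrist_force: [1.3, 12.5, 13.6]
grip_force: 85.5
```

```bash
python3 -m creep '[[0.02,0,0.04,0,0],[0,0,0,0,0]]' | grep -E "pos|force"; python3 -m creep '[[0.02,0,0.03,0,0],[0,0,0,0,0]]'| grep -E "pos|force"
```

```text
tool_pos: [0.497, -0.2293, 0.0847]
wrist_force: [-4.7, 12.9, 22.4]
grip_force: 86.2
tool_pos: [0.4973, -0.2292, 0.084]
wrist_force: [-9.2, 12.7, 27.8]
grip_force: 86.7
```

Run:
```python
from h import *
a=np.load("a.npy"); c,s=np.cos(a[2]),np.sin(a[2])
for i in range(3):
  st=bot.read_state(); F=st["wrist_force"]; px=c*F[0]+s*F[1]; print(st["time"],"px",px,"py",-s*F[0]+c*F[1],"z",F[2],"tang",-.43*px+.905*F[2]); p=bot.read_camera("scene")
cv2.imwrite("pics/k2.png",cv2.resize(p["pixels"][150:280,230:390][:,:,::-1],None,fx=4,fy=4))
```

```text
14.025 px -5.971917308675467 py 14.43566516226203 z 27.808598079353 tang 27.73470570454492
14.075 px -5.535421422896722 py 15.137582601376613 z 27.683994883444015 tang 27.434246581362423
14.125 px -4.901519008411794 py 14.49760154272466 z 28.247709361020917 tang 27.671830145341
```

View pics/k2.png

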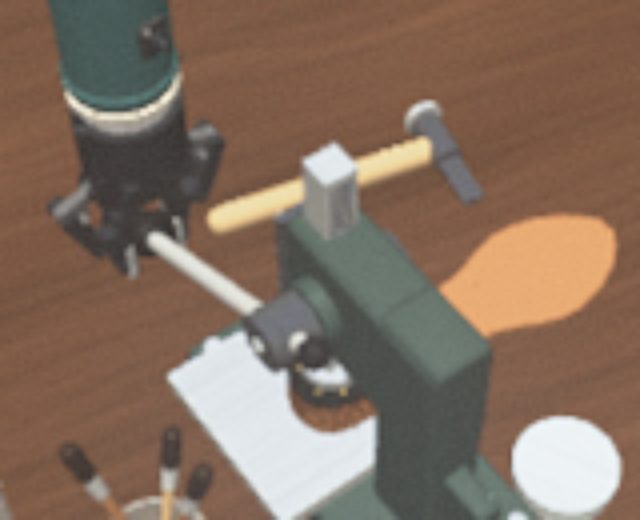

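The foot (near (325,385) in the crop) is down on the heel. The pull is about 21 N over the spring, so I'll ease it a little and then hold.

```bash
python3 -m creep '[[-0.015,0,-0.035,0,0],[0,0,0,0,0],[0,0,0,0,0]]' | grep -E "time|pos|force"; python3 -m creep '[[0,0,0,0,0],[0,0,0,0,0],[0,0,0,0,0],[0,0,0,0,0],[0,0,0,0,0],[0,0,0,0,0],[0,0,0,0,0],[0,0,0,0,0],[0,0,0,0,0],[0,0,0,0,0],[0,0,0,0,0],[0,0,0,0,0],[0,0,0,0,0],[0,0,0,0,0],[0,0,0,0,0],[0,0,0,0,0],[0,0,0,0,0],[0,0,0,0,0]]' | grep -E "time|pos|force"
```

```text
time: 14.55
tool_pos: [0.497, -0.2293, 0.0849]
wrist_force: [-5.0, 13.5, 21.6]
grip_force: 86.0
time: 16.8
tool_pos: [0.497, -0.2293, 0.0848]
wrist_force: [-5.2, 12.6, 21.1]
grip_force: 86.0
```

```bash
python3 -m creep '[[-0.03,0,-0.08,0,0],[-0.03,0,-0.08,0,0],[-0.03,0,-0.08,0,0],[-0.026,0,-0.08,0,0],[-0.026,0,-0.08,0,0],[-0.037,0,-0.105,0,0],[-0.037,0,-0.106,0,0],[-0.031,0,-0.107,0,0],[-0.031,0,-0.108,0,0],[-0.025,0,-0.109,0,0],[-0.025,0,-0.109,0,0],[-0.018,0,-0.11,0,0],[-0.019,0,-0.111,0,0],[-0.012,0,-0.111,0,0],[-0.013,0,-0.112,0,0],[-0.006,0,-0.112,0,0],[-0.007,0,-0.112,0,0],[0,0,-0.112,0,0],[0,0,-0.112,0,0]]' | grep -E "time|pos|force|rot"
python3 -m creep '[[0.006,0,-0.112,0,0],[0.007,0,-0.112,0,0],[0.012,0,-0.112,0,0],[0.013,0,-0.111,0,0],[0.018,0,-0.111,0,0],[0.019,0,-0.11,0,0],[0.025,0,-0.109,0,0],[0.025,0,-0.109,0,0],[0.031,0,-0.108,0,0],[0.031,0,-0.107,0,0],[0.037,0,-0.106,0,0],[0.037,0,-0.105,0,0],[0.043,0,-0.104,0,0],[0.043,0,-0.103,0,0],[0.048,0,-0.101,0,0],[0.049,0,-0.101,0,0]]' | grep -E "time|pos|force|rot"
python3 -m creep '[[0.054,0,-0.098,0,0],[0.054,0,-0.098,0,0],[0.059,0,-0.095,0,0],[0.06,0,-0.095,0,0],[0.064,0,-0.092,0,0],[0.065,0,-0.091,0,0],[0.045,0,-0.06,0,0],[0,0,0,0,0]]' | grep -E "time|pos|force|rot"
```

```text
time: 19.18
tool_pos: [0.4657, -0.2363, 0.1745]
tcp_rot: [-3.117, -0.366, 0.033]
wrist_force: [-25.5, -6.7, 3.3]
grip_force: 79.0
time: 21.18
tool_pos: [0.4915, -0.2305, 0.2643]
tcp_rot: [-3.118, -0.365, 0.019]
wrist_force: [-19.4, 0.8, 10.3]
grip_force: 92.5
time: 22.18
tool_pos: [0.5156, -0.2249, 0.296]
tcp_rot: [-3.119, -0.366, 0.003]
wrist_force: [-5.6, 4.5, 4.5]
grip_force: 92.1
```

```bash
python3 -m creep '[[0.05,0,-0.05,0,0],[0.04,0,-0.04,0,0],[0,0,0,0,0]]' | grep -E "pos|force"; python3 -m creep '[[0.02,0,-0.025,0,0],[0.02,0,-0.02,0,0],[0,0,0,0,0]]' | grep -E "pos|force"
```

```text
tool_pos: [0.5198, -0.2239, 0.3009]
wrist_force: [-6.8, 5.3, 5.4]
grip_force: 92.6
tool_pos: [0.5208, -0.2237, 0.3023]
wrist_force: [-8.9, 4.8, 5.2]
grip_force: 92.4
```

```bash
python3 -m creep '[[0.01,0,-0.03,0,0],[0.01,0,-0.03,0,0],[0,0,0,0,0]]' | grep -E "pos|force"
```

```text
tool_pos: [0.5209, -0.2236, 0.3025]
wrist_force: [-6.9, 2.7, -4.1]
grip_force: 91.7
```

```bash
python3 -m creep '[[0,0,0,0,0.6],[0,0,0,0,1],[0,0,0,0,1],[0,0,0,0,1],[0,0,0,0,1],[0,0,0,0,1],[0,0,-0.3,0,1],[0,0,-0.5,0,1],[0,0,-0.5,0,1],[0,0,-0.6,0,1],[0,0,-0.5,0,1],[0,0,0,0,1]]' 100
python3 - <<'E'
from h import *
a=np.load("a.npy"); pt=bot.read_camera("top"); ps=bot.read_camera("scene")
m=bot.regions_of("sole",pt)[0]; print(m["score"],m["bbox"])
c=max(cv2.findContours(m["mask"].astype(np.uint8),0,1)[0],key=len)[:,0]+0.0
P=np.array([atz(pt,q,.053)[:2] for q in c])-a[:2]; co,s=np.cos(a[2]),np.sin(a[2]); L=P@np.array([[co,-s],[s,co]])
Y=np.arange(.07,.126,.007);lo=[];hi=[]
for y in Y:
    b=L[abs(L[:,1]-y)<.004]; lo.append(b[:,0].min()); hi.append(b[:,0].max())
print(np.round(lo,4),np.round(hi,4),np.polyfit(Y,lo,1),np.polyfit(Y,hi,1),L[L[:,1].argmax()])
k=(.022-.2*np.cos(.7),-.054,.195+.2*np.sin(.7)); kw=[a[0]+co*k[0]-s*k[1],a[1]+s*k[0]+co*k[1],k[2]]
print("knob expected", proj(ps,kw),bot.look_for("lever",ps)[:1])
E
python3 go.py .617 -.031 .2 .17
```

```text
time: 24.8
tool_pos: [0.5248, -0.2246, 0.4287]
tcp_rot: [3.117, 0.364, 0.009]
wrist_force: [-0.7, -0.5, -0.1]
width: 1.004
grip_force: 0.0
0.6 [235.0, 184.7, 340.4, 230.7]
[-0.0209 -0.0192 -0.0192 -0.0191 -0.0199 -0.019  -0.0198 -0.0198] [0.0328 0.0329 0.0346 0.0354 0.0354 0.0355 0.0363 0.0364] [ 0.00725405 -0.02030272] [0.07581368 0.02775272] [0.0174115  0.26047171]
knob expected [[263.4224862 162.0733339]] [{'bbox': [257.5, 154.1, 308.6, 252.0], 'score': 0.97}]
t 25.0 pos [ 0.5234 -0.2239  0.4233] F [ 0.5 -0.2 -0.5] q [-0.45  0.01  1.55  0.    1.59  0.89] w 1.0 zax [-0.002  0.001 -1.   ]
units [ 2.72 -3.31  4.47] spin -15.08
```

```bash
python3 -m creep '[[0.54,-0.66,0,0,1],[0.54,-0.66,0,0,1],[0.54,-0.66,0,0,1],[0.54,-0.66,0,0,1],[0.56,-0.67,0,0,1],[0,0,0,-1,1],[0,0,0,-1,1],[0,0,0,-1,1],[0,0,0,-1,1],[0,0,0,-1,1],[0,0,0,-1,1],[0,0,0,-1,1],[0,0,0,-1,1],[0,0,0,-1,1],[0,0,0,-1,1],[0,0,0,-1,1],[0,0,0,-1,1],[0,0,0,-1,1],[0,0,0,-1,1],[0,0,0,-1,1]]' >/dev/null; python3 -m creep '[[0,0,0,-0.1,1],[0,0,0,0,1]]' >/dev/null; python3 go.py .6175 -.031 .1 .175
```

```text
t 27.75 pos [ 0.6177 -0.0317  0.4238] F [-0.1 -0.2  0.5] q [-0.09  0.1   1.45 -0.    1.59 -0.26] w 1.0 zax [-0.002  0.    -1.   ]
units [0.01 0.01 6.48] spin -0.05
```

```bash
python3 -m creep '[[0.01,0.01,0.8,0,1],[0,0,0.9,0,1],[0,0,0.9,0,1],[0,0,0.9,0,1],[0,0,0.9,0,1],[0,0,0.9,0,1],[0,0,0.7,0,1],[0,0,0.5,0,1],[0,0,0,0,1],[0,0,0,0,1]]' | grep -E "pos|force"
python3 - <<'E'
from h import *
p=bot.read_camera("wrist"); save(p,"w1.png")
p=bot.read_camera("scene"); cv2.imwrite("pics/s1.png",cv2.resize(p["pixels"][130:290,250:410][:,:,::-1],None,fx=3.6,fy=3.6))
E
```

```text
tool_pos: [0.6191, -0.0312, 0.1008]
wrist_force: [0.6, 0.9, 0.6]
grip_force: 0.0
```

View pics/w1.png

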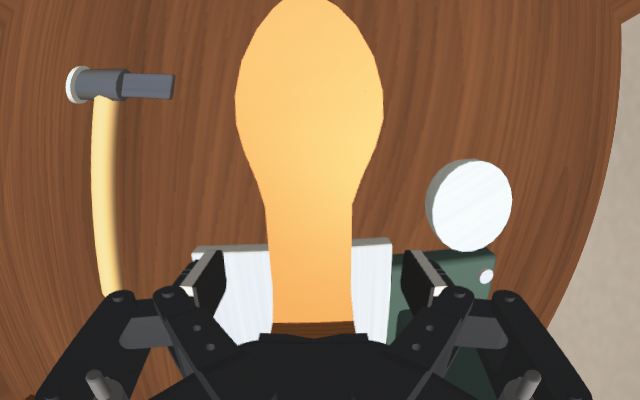

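View pics/s1.png

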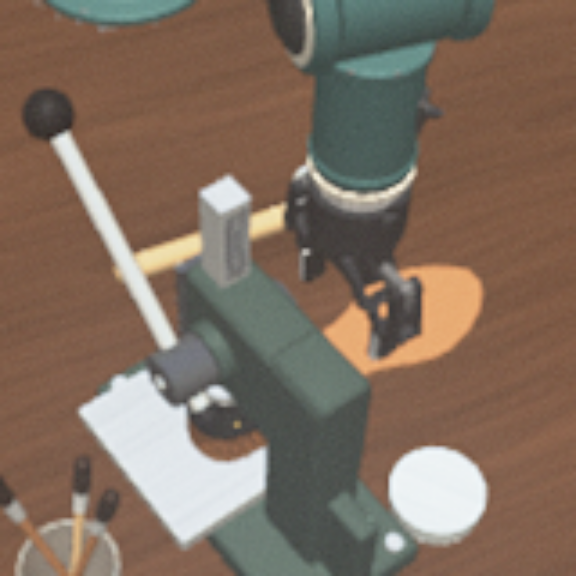

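The wrist view shows the waist centred between the open fingers to within about 3 mm (waist columns 270–353, finger centre about 316). The scene view shows the lever back up and the fingers beyond the plate's edge.

```bash
python3 -m creep '[[0,-0.04,0.3,0,1],[0,0,0.4,0,1],[0,0,0.4,0,1],[0,0,0.3,0,1],[0,0,0.08,0,1],[0,0,0,0,1]]' | grep -E "pos|force";  python3 -m creep '[[0,0,0,0,0.75],[0,0,0,0,0.7],[0,0,0,0,0.66],[0,0,0,0,0.6],[0,0,0,0,0.5],[0,0,0,0,0],[0,0,0,0,0],[0,0,0,0,0],[0,0,0,0,0]]' 90; python3 go.py .6 0 .0265 .175
```

```text
tool_pos: [0.6163, -0.0314, 0.0253]
wrist_force: [-0.2, -0.0, 0.6]
grip_force: 0.0
time: 30.98
tool_pos: [0.617, -0.0315, 0.027]
tcp_rot: [2.022, 2.403, 0.001]
wrist_force: [-1.2, 0.1, 6.0]
width: 0.642
grip_force: 93.3
t 30.975 pos [ 0.617  -0.0315  0.027 ] F [-1.2  0.1  6. ] q [-0.09  0.35  1.9   0.    0.89 -0.26] w 0.64 zax [ 0.001 -0.    -1.   ]
units [ 0.68 -0.23  0.01] spin -0.03
```

```bash
python3 -m creep '[[0,0,-0.05,0,0],[0,0,-0.06,0,0],[0,0,-0.07,0,0],[0,0,0,0,0],[0,0,0,0,0]]'
python3 - <<'E'
from h import *
p=bot.read_camera("wrist"); save(p,"w2.png")
E
```

```text
time: 31.6
tool_pos: [0.6163, -0.0315, 0.0346]
tcp_rot: [-2.022, -2.404, 0.0]
wrist_force: [-0.1, -0.2, -2.6]
width: 0.635
grip_force: 94.7
```

View pics/w2.png

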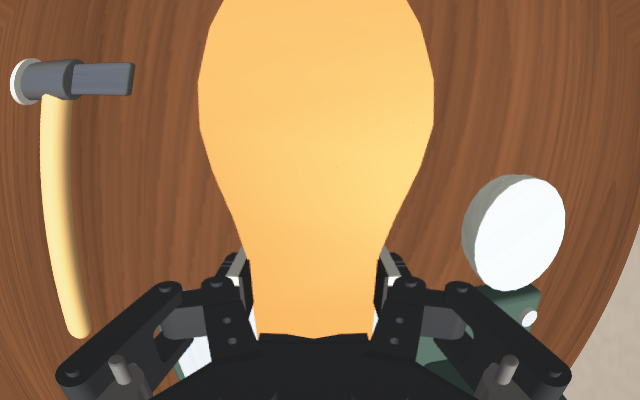

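The fingers grip the waist on both sides (edges at columns 245 and 385), and the wrist carries its full weight of 2.6 N. Next I'll draw it out along its axis.

```bash
python3 -m creep '[[0.05,0,0,0,0],[0.1,0,0,0,0],[0.2,0,0,0,0],[0.25,0,0,0,0],[0.25,0,0,0,0],[0.25,0,0,0,0],[0.25,0,0,0,0],[0.25,0,0,0,0],[0.25,0,0,0,0],[0.25,0,0,0,0],[0.25,0,0,0,0],[0.25,0,0,0,0],[0.25,0,0,0,0],[0.2,0,0,0,0],[0.1,0,0,0,0],[0.05,0,0,0,0],[0,0,0,0,0]]' | grep -E "time|pos|force"; python3 -m creep '[[0,0,-0.1,0,0],[0,0,-0.2,0,0],[0,0,-0.25,0,0],[0,0,-0.3,0,0],[0,0,-0.3,0,0],[0,0,-0.3,0,0],[0,0,-0.3,0,0],[0,0,-0.3,0,0],[0,0,-0.3,0,0],[0,0,-0.25,0,0],[0,0,-0.2,0,0],[0,0,-0.1,0,0],[0,0,0,0,0],[0,0,0,0,0],[0,0,0,0,0]]'
python3 - <<'E'
from h import *
p=bot.read_camera("scene"); cv2.imwrite("pics/s2.png",cv2.resize(p["pixels"][80:330,190:450][:,:,::-1],None,fx=2.4,fy=2.4))
E
```

```text
time: 33.78
tool_pos: [0.589, 0.1261, 0.0348]
wrist_force: [-1.2, -0.5, -2.4]
grip_force: 94.7
time: 35.65
tool_pos: [0.5886, 0.1261, 0.1791]
tcp_rot: [-2.022, -2.403, 0.002]
wrist_force: [0.2, -0.3, -3.5]
width: 0.63
grip_force: 94.8
```

View pics/s2.png

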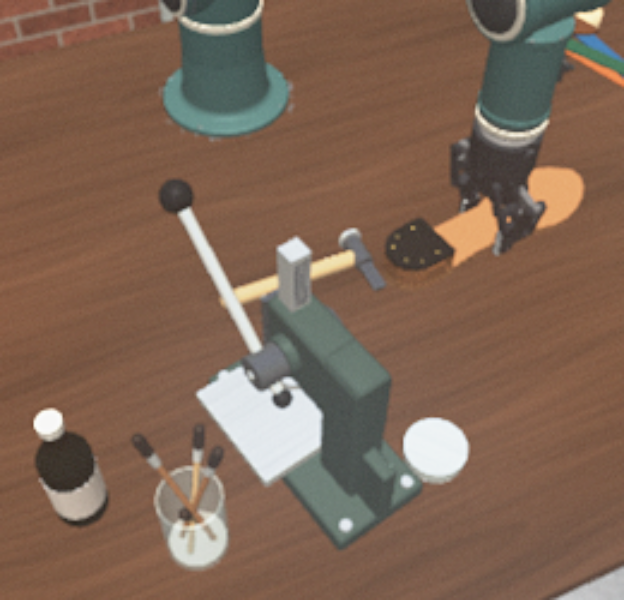

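The sole is clear of the press and looks level, with its heel at (420,250) and toe at (580,190). The other things are where they were and the lever is up.

```bash
python3 -m creep '[[0,0,0,0,0],[0,0,0,0,0],[0,0,0,0,0],[0,0,0,0,0]]' | grep -E "pos|force|time"; python3 -c "
from workcell import bot; print(bot.finish_job())"
```

```text
time: 36.2
tool_pos: [0.589, 0.1262, 0.1798]
wrist_force: [0.2, -0.4, -3.1]
grip_force: 94.8
the job is handed in; nothing more can be done
None
```

I pressed the heel firmly for over two seconds (about 14 N over the spring, briefly 21 N just before), eased the lever back to its rest, and drew the sole out. I handed the job in at 36 s with the sole held steady and, by eye, level, about 19 cm above the bench and touching nothing else.

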